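Return the blue bench kit to its shadow-foam tray

TASK

Clear the bench: put the four blue tools (block plane, tape measure, spirit level and wax tin) back in the foam tray, each standing upright, as it stands now, fully down in the cut-out of its own shape, either way round. Set them down, do not drop them. The red tape measure and the red level belong to someone else's kit, so leave those standing where they are.

Things in the scene. Friction and masses are not known exactly. Their poses are not given: they have to be found in the camera images.
- plane_mid (a point): blue block plane, bright lever cap, brass wheel, dark wooden front knob; 135 mm long (its x), 46 mm wide (its y), 50 mm tall (its z, up), about 0.45 kg, on its sole. The flat parallel sides are 32 mm high over the middle 62 mm of the length: grip there, across the 46 mm. The point is at its middle, 25 mm above its underside.
- tape_mid (a point): blue tape measure standing upright on its flat base: 76 mm long (its x), 40 mm wide (its y), 60 mm tall (its z, up), about 0.25 kg; rounded back with a black rubber band over the top, flat parallel sides, steel blade hook at the foot of the +x end. The point is its centre, 30 mm above its underside.
- level_mid (a point): blue pocket spirit level with black ends and a yellow-green vial window on top, standing on its narrow edge: 140 mm long (its x), 22 mm wide (its y), 40 mm tall (its z, up), about 0.18 kg. The point is its centre, 20 mm above its underside.
- tin_mid (a point): round flat tin of plane wax with a blue lid and steel sides, standing on its base: 54 mm across, 36 mm tall (its z, up), about 0.15 kg. The point is its centre, 18 mm above its underside.
- red_tape_mid (a point): RED tape measure, otherwise just like the blue one (76 x 40 x 60 mm): not of this kit, stays where it lies. The point is its centre, 30 mm above its underside.
- red_level_mid (a point): RED pocket spirit level, otherwise just like the blue one (140 x 22 x 40 mm): not of this kit, stays where it lies. The point is its centre, 20 mm above its underside.
- foam_plane_home (a point): home of the block plane: long and wide cut-out (153 x 64 mm) in black foam 8 mm deep, yellow floor, 9 mm play round the tool; at mid-length on its +y and -y sides a dark-floored finger notch 52 mm wide, as deep, out to 48 mm from the centre. Fixed 184 x 104 mm tile, x along its length, in any of the 4 places of the grey tray. Point: centre of the yellow floor, 12 mm above the bench (foam top 20, tray rim 22). z up.
- foam_tape_home (a point): home of the tape measure: short cut-out (94 x 58 mm) in black foam 8 mm deep, yellow floor, 9 mm play round the tool; at mid-length on its +y and -y sides a dark-floored finger notch 52 mm wide, as deep, out to 48 mm from the centre. Fixed 184 x 104 mm tile, x along its length, in any of the 4 places of the grey tray. Point: centre of the yellow floor, 12 mm above the bench (foam top 20, tray rim 22). z up.
- foam_level_home (a point): home of the level: long and narrow cut-out (158 x 40 mm) in black foam 8 mm deep, yellow floor, 9 mm play round the tool; at mid-length on its +y and -y sides a dark-floored finger notch 52 mm wide, as deep, out to 40 mm from the centre. Fixed 184 x 104 mm tile, x along its length, in any of the 4 places of the grey tray. Point: centre of the yellow floor, 12 mm above the bench (foam top 20, tray rim 22). z up.
- foam_tin_home (a point): home of the wax tin: eight-sided, nearly round cut-out (72 mm across) in black foam 8 mm deep, yellow floor, 9 mm play round the tool; at mid-length on its +y and -y sides a dark-floored finger notch 44 mm wide, as deep, out to 48 mm from the centre. Fixed 184 x 104 mm tile, x along its length, in any of the 4 places of the grey tray. Point: centre of the yellow floor, 12 mm above the bench (foam top 20, tray rim 22). z up.

How it is judged:
By the outcome, as a careful person would: the job done as asked, in the order asked, and still so for the second after the job is handed in, with the robot touching nothing.
It also fails if it takes over 120 s, if anything falls off the work surface, if the arm or the gripper's body presses on something with over 40 N, if the wrist force passes 120 N, or if a joint passes its speed limit or range.

ROBOT

A 6-joint arm with a two-finger parallel gripper is mounted at the origin on the work surface. World frame = base frame: x ahead of the robot, y to its left, z up, the work surface at z = 0. Lengths are in m, angles in rad, forces in N, time in s.
With the tool pointing down it reaches from about 0.4 to 0.925 m from the base axis. Payload 12.5 kg.
Tool frame: the origin (TCP) lies between the finger pads; the fingertips stand ctrl.tips_ahead ahead of it and the grasp point (between the pads) lies 11 mm behind it (ctrl.tips_ahead is the distance from the TCP to the fingertips, in m); z points along the fingers, y is the line along which they close (so a half turn about z gives the same grasp; the last joint's range is limited). The gripper opens to 95 mm and grips with 3 to 60 N. Pads are 20 mm wide; open, the fingers measure 119 mm over their backs; the gripper's body (75 mm by 180 mm) begins 59 mm behind the grasp point.
Start: joints at [-1.339, 0.491, 1.559, -0, 1.092, -0.106], TCP at [0.207, -0.59, 0.223] pointing down, gripper open.
Joint ranges: [-3.1, 3.1], [-0.84, 2.19], [0.05, 2.79], [-1.13, 4.28], [0.06, 2.93], [-2.69, 2.69]. Speed limits (rad/s): [2.22, 2.22, 2.79, 3.14, 3.14, 3.14].

INTERFACE

Orientations are given as a unit quaternion [x, y, z, w].
In Python, from plant import ctrl gives the robot as it stands.
- The arm moves only by the tool carry_out, never from a script. Its argument "targets" is a list of rows, each an object with "dp": the shift along the tool's x, y, z in cm, a list of three; "rotation": the turn, a rotation vector about the tool's x, y, z in degrees, a list of three; "fingers": the closure, from 0 (fully open) to 1 (shut). A call has exactly 8 rows; each row is the pose to reach, as a shift and turn from the pose commanded when the call began, along the tool's axes at that moment; what a row does not reach only later rows make up. A row lasts 1/8 s, in which the tool goes at most 62.5 mm and 10.7 degrees, less where a joint would pass 70% of its speed; a pose out of reach is approached as far as the arm can. A call with a gripper value outside its range is refused whole. The fingers move at their own pace and stop on an object; "grip_force" is the grip in N (left out, the last holds). Time passes only in rows, so rows that repeat a pose let the fingers close, or fill a call up. It gives the time, the measured TCP pose, the force, the opening and the grip force at its end, in the units of the state.
- ctrl.state(): the state, without advancing time (a new reading comes with each control period).
- ctrl.get_image(name): name is "side" or "top"; returns (picture, depth): 420x560x3 uint8, red, green, blue; 420x560 float32, m along the optical axis (not along the pixel's ray), 0 where there is no reading.
- ctrl.camera_params(name): a dict with "intrinsics" (3x3 intrinsics, pixels), "eye" and "attitude" of the camera in the world. Camera axes: x right, y up, looking along -z (the intrinsics and any distortion apply to the point x, -y, -z); pixel columns grow to the right and rows downward; lengths in m; the calibration is good to about 2 mm. A picture is of the moment at which its call begins. camera_params takes no time and is no camera call.
- ctrl.close_job(): hands the job in; it is judged then, once.
Trained networks look in the newest picture that a camera, given by its name, has taken for a name from the list of things; names that differ only in an ending like _2 or _b are one class to them, and where a whole thing is asked for, a point or a joint stands for the part that bears it (a point fixed in the world has none). Each returns a list of dicts, best first, with "confidence" (0 to 1); they miss things now and then, are a little off and sometimes report something else, mostly with a low value. They report only what shows in the picture. A call takes as long as a camera call.
- ctrl.search_frame(camera, label): "xyz" ([x, y, z] in m, in the coordinates of the camera as it stood for that picture, good to about 4 mm: the middle of the surface that is visible of it).
- ctrl.silhouettes(camera, label): "mask" (420x560 bool, what is visible of it).
- ctrl.spot_point(camera, label): "xyz" ([x, y, z] in m, in the coordinates of the camera as it stood for that picture, good to about 4 mm: a listed point, or the origin of a listed thing).
The state is a dict: "time_s": time; "joint_pos": joint angles; "qvel": joint speeds; "joint_efforts": joint torques, N m; "eef_pos": TCP position; "orientation": TCP orientation; "wrist_force": force on the tool from outside, world axes, zero at the start; "moment": the same for the moment, N m; "opening": finger opening in m; "grasp_force": force on a finger pad.
Only numpy, scipy, OpenCV 4.12 (cv2) and the standard library are available. Lean on these libraries where they do the work, as an engineer would, in place of code of your own. Each camera call takes 0.05 s, during which the arm holds its last target. There are 200 camera calls.

## Working session

There is one attempt and no reset: what is moved stays moved. The work goes in short steps, Python scripts to look and compute and a tool call to move; the robot and the scene stay as the last step left them, time stands still between calls to the robot, and variables do not carry over. Pictures are saved under pics/ and viewed, at most 14 in all, crops included, and the job is handed in when it is done.

Besides the shell and the picture viewer there is one more tool, called after "Call:" as name(argument=value, ...) on one line, values as JSON. carry_out: Moves the arm, as the interface text tells. Its arguments: {"type":"object","properties":{"targets":{"type":"array"},"grip_force":{"type":"number"}},"required":["targets"]}

```bash
mkdir -p pics; ls
cat > h.py <<'E'
import numpy as np, cv2
from scipy.spatial.transform import Rotation as R
from plant import ctrl
def cam(n):
    p=ctrl.camera_params(n); a=np.array(p["attitude"],float)
    M=a if a.shape==(3,3) else R.from_quat(a).as_matrix()
    return np.array(p["intrinsics"]),np.array(p["eye"]),M,p
def cloud(n,d):
    K,e,M,_=cam(n); v,u=np.mgrid[:d.shape[0],:d.shape[1]]
    P=np.stack([(u-K[0,2])/K[0,0]*d,-(v-K[1,2])/K[1,1]*d,-d],-1)
    return P@M.T+e
def world(n,x):
    K,e,M,_=cam(n); return M@np.array(x)+e
def save(f,im): cv2.imwrite('pics/'+f,im[...,::-1])
E
python3 - <<'E'
from h import *
print(ctrl.tips_ahead); s=ctrl.state(); print(s)
for n in("top","side"):
    im,d=ctrl.get_image(n); save(n+'0.png',im); np.savez(n+'0.npz',im=im,d=d); print(cam(n)[3])
    for l in "plane_mid tape_mid level_mid tin_mid red_tape_mid red_level_mid foam_plane_home foam_tape_home foam_level_home foam_tin_home".split():
        print(n,l,[(round(r["confidence"],2),world(n,r["xyz"]).round(3).tolist()) for r in ctrl.spot_point(n,l)[:3]])
E
```

```text
pics
0.008
{'time_s': 0.0, 'joint_pos': array([-1.33858191e+00,  4.91548403e-01,  1.55948767e+00,  5.11672807e-06,
        1.09175329e+00, -1.05598820e-01]), 'qvel': array([-2.23414500e-03, -1.75569740e-03,  6.92232872e-05, -3.26070905e-04,
       -2.31458691e-03, -1.86886148e-03]), 'joint_efforts': array([-4.03589456e-04, -6.12648296e+01, -2.58182627e+01,  6.92657358e-02,
        4.82325337e-02, -1.19999345e-04]), 'eef_pos': array([ 0.2071017 , -0.5894056 ,  0.22205553]), 'orientation': array([ 9.85769181e-01,  1.68103433e-01, -3.55901176e-05, -5.97300107e-04]), 'wrist_force': array([-0.69111755, -0.03790051,  0.21156   ]), 'moment': array([ 0.0068953 , -0.01625166, -0.01094714]), 'grasp_force': 0.0, 'opening': 0.09516009238492533}
{'intrinsics': array([[442.81616679,   0.        , 281.69883401],
       [  0.        , 442.81616679, 213.93018366],
       [  0.        ,   0.        ,   1.        ]]), 'eye': array([ 0.40174991, -0.0030083 ,  1.13427951]), 'attitude': array([-0.03657855,  0.04918163,  0.70844864, -0.7030958 ])}
top plane_mid [(0.86, [0.463, -0.182, 0.023])]
top tape_mid
[... 578 characters left out ...]
93.99949785, 212.4147558 ],
       [  0.        ,   0.        ,   1.        ]]), 'eye': array([0.48576831, 0.78575758, 0.81616617]), 'attitude': array([-0.00687111,  0.39473827,  0.9181862 , -0.03268936])}
side plane_mid [(0.97, [0.458, -0.18, 0.024])]
side tape_mid [(0.82, [0.6, -0.04, 0.032])]
side level_mid [(0.55, [0.451, -0.029, 0.021])]
side tin_mid [(0.85, [0.614, -0.187, 0.025])]
side red_tape_mid [(0.71, [0.58, -0.32, 0.03])]
side red_level_mid [(0.66, [0.433, -0.328, 0.023])]
side foam_plane_home [(0.95, [0.606, 0.266, 0.009]), (0.72, [0.42, 0.169, 0.011])]
side foam_tape_home []
side foam_level_home [(0.97, [0.605, 0.168, 0.012])]
side foam_tin_home [(0.68, [0.421, 0.165, 0.013])]
```

View pics/top0.png

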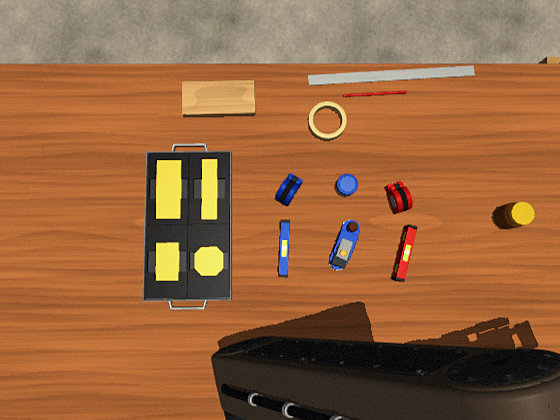

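View pics/side0.png

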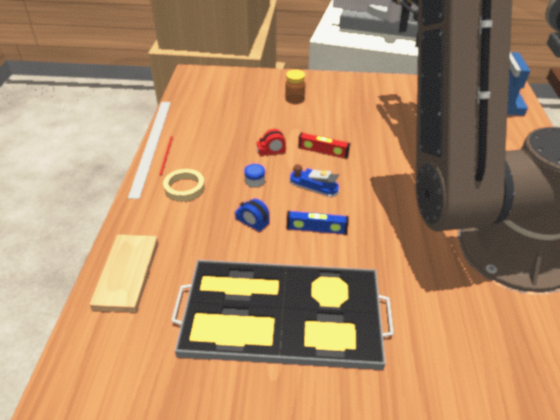

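Run:
```python
from h import *
z=np.load('top0.npz'); P=cloud('top',z['d']); im=z['im']
hsv=cv2.cvtColor(im,cv2.COLOR_RGB2HSV)
for n,c in dict(plane=(.461,-.181),tape=(.603,-.037),level=(.45,-.028),tin=(.611,-.19),rtape=(.577,-.321),rlevel=(.435,-.327)).items():
    # objects: points above the bench near the centre
    m=(np.hypot(P[...,0]-c[0],P[...,1]-c[1])<.085)&(P[...,2]>.012)&(P[...,2]<.08)
    k,l=cv2.connectedComponents(m.astype(np.uint8))
    ids=[i for i in range(1,k) if (l==i).sum()>80]
    i=min(ids,key=lambda i:np.hypot(*(P[l==i][:,:2].mean(0)-c)))
    q=P[l==i]
    zt=np.percentile(q[:,2],97)
    for lo,name in((.012,'all'),(zt-.012,'top')):
        r=cv2.minAreaRect((q[q[:,2]>lo][:,:2]*1000).astype(np.float32))
        print(n,name,len(q),round(zt,3),np.round(r[0],1),np.round(r[1],1),round(r[2],1))
# yellow floors
y=cv2.inRange(hsv,(18,90,70),(38,255,255))>0
y&=(P[...,1]>.08)
k,l=cv2.connectedComponents(y.astype(np.uint8))
for i in range(1,k):
    q=P[l==i]
    if len(q)>150:
        r=cv2.minAreaRect((q[:,:2]*1000).astype(np.float32)); print('floor',len(q),np.round(r[0],1),np.round(r[1],1),round(r[2],1),q[:,2].mean().round(4))
m=(np.abs(P[...,1])>.0)&(P[...,2]<.005)&(P[...,2]>-.02); print('bench z',np.median(P[m][:,2]))
```

```text
plane all 894 0.053 [ 461.1 -180.9] [ 46.3 131.2] 67.0
plane top 894 0.053 [ 460.9 -179.7] [ 34.6 116. ] 68.4
tape all 488 0.062 [602.4 -41. ] [40.4 76.4] 58.1
tape top 488 0.062 [596.1 -36.9] [39.6 48.8] 57.4
level all 513 0.045 [452.1 -27.1] [ 22.1 141.1] 87.1
level top 513 0.045 [452.1 -27.1] [ 22.1 141.1] 87.1
tin all 379 0.041 [ 612.4 -188.2] [52.6 52.4] 63.3
tin top 379 0.041 [ 612.3 -188.4] [52.1 52.4] 63.3
rtape all 581 0.062 [ 580.7 -319.8] [75.8 41.2] 15.2
rtape top 581 0.062 [ 572.5 -322.6] [50.3 40.3] 16.0
rlevel all 652 0.044 [ 437.7 -329.2] [ 23.8 141.2] 74.1
rlevel top 652 0.044 [ 437.7 -329.2] [ 23.8 141.2] 74.1
floor 1009 [604.4 161.8] [158.   43.4] 0.4 0.0126
floor 1505 [605.2 265.7] [153.   67.7] 0.3 0.0124
floor 919 [421.8 265. ] [61.1 95. ] 89.3 0.0124
floor 780 [421.9 161.8] [72.9 74.5] 0.6 0.0124
bench z 0.00028859967344696535
```

The top view shows the tray at left, with cut-outs for the plane at (168,189), level (208,189), tape (167,262) and tin (208,261). The blue tape is at (289,190), tin (346,184), level (284,248) and plane (344,245), and the red pair is at cols 400-405. The networks and my depth rectangles agree with this. Next step: move above the plane.

```bash
cat >> h.py <<'E'
def go(x,y,z,yaw):
    s=ctrl.state(); Rm=R.from_quat(s["orientation"])
    T=R.from_euler('z',yaw,degrees=True)*R.from_quat([1,0,0,0])
    print('to',(x,y,z,yaw),'dp cm',(Rm.inv().apply(np.array([x,y,z])-s["eef_pos"])*100).round(2),'rot',np.degrees((Rm.inv()*T).as_rotvec()).round(1))
E
python3 -c "
from h import *
go(.461,-.181,.15,-22.5)"
```

```text
to (0.461, -0.181, 0.15, -22.5) dp cm [ 37.49 -30.15   7.26] rot [ 0.  -0.  41.9]
```

Call:
carry_out(targets=[{"dp":[4.7,-3.8,0.5],"rotation":[0,0,5],"fingers":0},{"dp":[9.4,-7.5,1],"rotation":[0,0,10],"fingers":0},{"dp":[14,-11.3,2],"rotation":[0,0,16],"fingers":0},{"dp":[18.7,-15,3],"rotation":[0,0,21],"fingers":0},{"dp":[23.4,-18.8,4],"rotation":[0,0,26],"fingers":0},{"dp":[28.1,-22.6,5],"rotation":[0,0,31],"fingers":0},{"dp":[32.8,-26.4,6],"rotation":[0,0,37],"fingers":0},{"dp":[37.5,-30.1,7.2],"rotation":[0,0,42],"fingers":0}], grip_force=20)

```text
time_s: 2.1
eef_pos: [0.4622, -0.1798, 0.1506]
orientation: [0.98, -0.198, 0.001, 0.0]
wrist_force: [0.8, -0.3, 0.8]
opening: 0.0953
grasp_force: 0.0
```

```bash
python3 -c "
from h import *
im,d=ctrl.get_image('side'); save('s1.png',im[80:320,150:470].repeat(2,0).repeat(2,1))
go(.461,-.181,.015,-22.5);print(ctrl.state()['joint_pos'].round(2))"
```

```text
to (0.461, -0.181, 0.015, -22.5) dp cm [-0.03  0.71 13.43] rot [-0.1  0.  -0.5]
[-0.49  0.41  1.95  0.    0.78  1.48]
```

View pics/s1.png

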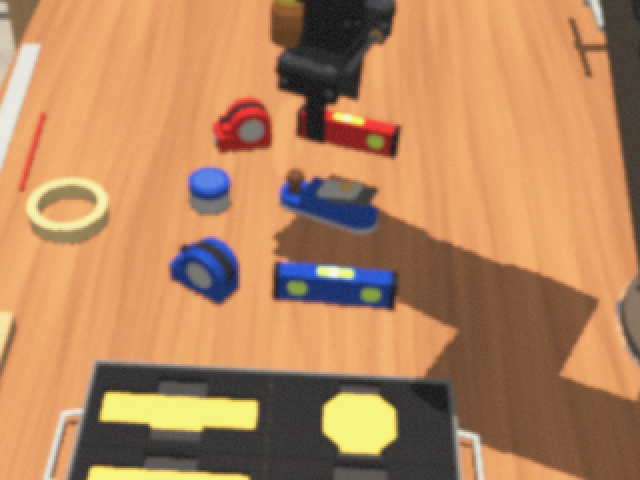

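The crop shows the open gripper above the plane (plane at crop (325,200)), with the side tools undisturbed. I'll descend with settling rows.

```bash
python3 -c "
from h import *
for i in range(3): ctrl.get_image('top'); go(.461,-.181,.015,-22.5)"
```

```text
to (0.461, -0.181, 0.015, -22.5) dp cm [-1.000e-02  4.300e-01  1.348e+01] rot [-0.   0.1 -0. ]
to (0.461, -0.181, 0.015, -22.5) dp cm [-0.02  0.21 13.52] rot [-0.   0.   0.1]
to (0.461, -0.181, 0.015, -22.5) dp cm [-0.03  0.06 13.55] rot [0. 0. 0.]
```

Call:
carry_out(targets=[{"dp":[0,0,2],"rotation":[0,0,0],"fingers":0},{"dp":[0,0,5],"rotation":[0,0,0],"fingers":0},{"dp":[0,0,8],"rotation":[0,0,0],"fingers":0},{"dp":[0,0,10.5],"rotation":[0,0,0],"fingers":0},{"dp":[0,0,12.5],"rotation":[0,0,0],"fingers":0},{"dp":[0,0,13.5],"rotation":[0,0,0],"fingers":0},{"dp":[0,0,13.5],"rotation":[0,0,0],"fingers":0},{"dp":[0,0,13.5],"rotation":[0,0,0],"fingers":0.3}])

```text
time_s: 3.3
eef_pos: [0.4614, -0.1819, 0.0163]
orientation: [0.981, -0.197, 0.001, 0.0]
wrist_force: [0.4, -0.1, 0.8]
opening: 0.0889
grasp_force: 0.0
```

Call:
carry_out(targets=[{"dp":[0,0,0],"rotation":[0,0,0],"fingers":0.4},{"dp":[0,0,0],"rotation":[0,0,0],"fingers":1},{"dp":[0,0,0],"rotation":[0,0,0],"fingers":1},{"dp":[0,0,0],"rotation":[0,0,0],"fingers":1},{"dp":[0,0,0],"rotation":[0,0,0],"fingers":1},{"dp":[0,0,0],"rotation":[0,0,0],"fingers":1},{"dp":[0,0,0],"rotation":[0,0,0],"fingers":1},{"dp":[0,0,0],"rotation":[0,0,0],"fingers":1}], grip_force=25)

```text
time_s: 4.3
eef_pos: [0.4612, -0.1814, 0.0156]
orientation: [0.981, -0.196, 0.0, 0.0]
wrist_force: [1.5, 2.1, 1.4]
opening: 0.0458
grasp_force: 25.0
```

```bash
python3 -c "
from h import *
go(.605,.2655,.14,0); go(.605,.2655,.028,0)"
```

```text
to (0.605, 0.2655, 0.14, 0) dp cm [ -3.94 -46.78 -12.44] rot [  0.   -0.  -22.6]
to (0.605, 0.2655, 0.028, 0) dp cm [ -3.94 -46.78  -1.24] rot [  0.   -0.  -22.6]
```

Call:
carry_out(targets=[{"dp":[0,0,-2],"rotation":[0,0,0],"fingers":1},{"dp":[0,0,-5],"rotation":[0,0,0],"fingers":1},{"dp":[0,0,-8.5],"rotation":[0,0,0],"fingers":1},{"dp":[-0.2,-2,-11],"rotation":[0,0,-1],"fingers":1},{"dp":[-0.5,-6,-12.4],"rotation":[0,0,-3],"fingers":1},{"dp":[-0.9,-11,-12.4],"rotation":[0,0,-5],"fingers":1},{"dp":[-1.3,-16,-12.4],"rotation":[0,0,-7.5],"fingers":1},{"dp":[-1.8,-21,-12.4],"rotation":[0,0,-10],"fingers":1}])

```text
time_s: 5.3
eef_pos: [0.5254, 0.0208, 0.1392]
orientation: [0.994, -0.11, -0.0, 0.0]
wrist_force: [1.0, -0.6, -4.0]
opening: 0.0457
grasp_force: 25.0
```

```bash
python3 -c "
from h import *
print(ctrl.state()['opening'])
for i in range(3): ctrl.get_image('top')
go(.605,.2655,.14,0)"
```

```text
0.04567864123526078
to (0.605, 0.2655, 0.14, 0) dp cm [  2.52 -25.57  -0.11] rot [  0.    0.1 -12.4]
```

Call:
carry_out(targets=[{"dp":[0.5,-5,0],"rotation":[0,0,-2.5],"fingers":1},{"dp":[1,-10,0],"rotation":[0,0,-5],"fingers":1},{"dp":[1.5,-15,0],"rotation":[0,0,-7.5],"fingers":1},{"dp":[2,-20,0],"rotation":[0,0,-10],"fingers":1},{"dp":[2.4,-24,0],"rotation":[0,0,-12],"fingers":1},{"dp":[2.5,-25.6,0],"rotation":[0,0,-12.4],"fingers":1},{"dp":[2.5,-25.6,0],"rotation":[0,0,-12.4],"fingers":1},{"dp":[2.5,-25.6,0],"rotation":[0,0,-12.4],"fingers":1}])

```text
time_s: 6.45
eef_pos: [0.6056, 0.2621, 0.1394]
orientation: [1.0, -0.003, -0.0, 0.0]
wrist_force: [-0.0, -1.3, -3.9]
opening: 0.0458
grasp_force: 25.0
```

```bash
python3 -c "
from h import *
im,d=ctrl.get_image('side'); save('s2.png',im[180:420,120:440].repeat(2,0).repeat(2,1))
im,d=ctrl.get_image('top'); save('t2.png',im[100:320,120:400].repeat(2,0).repeat(2,1))
go(.605,.2655,.028,0)"
```

```text
to (0.605, 0.2655, 0.028, 0) dp cm [-0.08 -0.33 11.16] rot [ 0.   0.  -0.3]
```

View pics/s2.png

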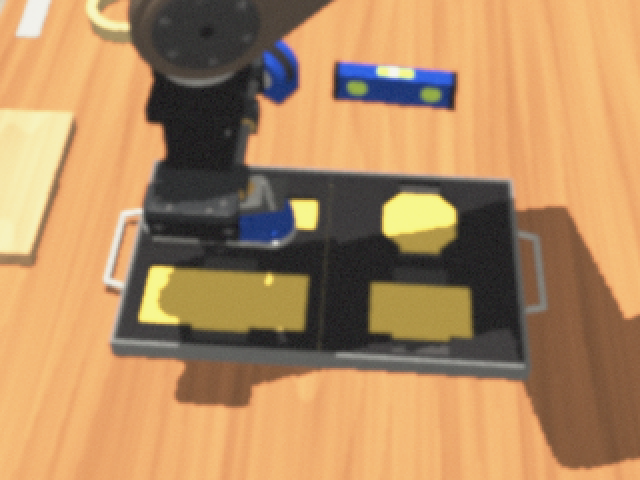

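The plane hangs level over its cut-out (crop (235,225), cut-out at (225,300)). Lowering it now.

Call:
carry_out(targets=[{"dp":[-0.1,-0.3,2.5],"rotation":[0,0,0],"fingers":1},{"dp":[-0.1,-0.3,5.5],"rotation":[0,0,0],"fingers":1},{"dp":[-0.1,-0.3,8],"rotation":[0,0,0],"fingers":1},{"dp":[-0.1,-0.3,9.5],"rotation":[0,0,0],"fingers":1},{"dp":[-0.1,-0.3,10.4],"rotation":[0,0,0],"fingers":1},{"dp":[-0.1,-0.3,10.9],"rotation":[0,0,0],"fingers":1},{"dp":[-0.1,-0.3,11.1],"rotation":[0,0,0],"fingers":1},{"dp":[-0.1,-0.3,11.1],"rotation":[0,0,0],"fingers":1}])

```text
time_s: 7.55
eef_pos: [0.6051, 0.2667, 0.029]
orientation: [1.0, -0.002, 0.0, -0.0]
wrist_force: [0.2, -0.1, -4.8]
opening: 0.0459
grasp_force: 25.0
```

```bash
python3 -c "
from h import *
for i in range(2): ctrl.get_image('top')
print(ctrl.state()['wrist_force'])
go(.605,.2655,.0276,0)"
```

```text
[-1.38492497 -0.52150449 -5.47723983]
to (0.605, 0.2655, 0.0276, 0) dp cm [-0.01  0.12  0.15] rot [-0.  -0.  -0.2]
```

Call:
carry_out(targets=[{"dp":[0,0.1,0.1],"rotation":[0,0,0],"fingers":1},{"dp":[0,0.1,0.15],"rotation":[0,0,0],"fingers":1},{"dp":[0,0.1,0.2],"rotation":[0,0,0],"fingers":1},{"dp":[0,0.1,0.2],"rotation":[0,0,0],"fingers":1},{"dp":[0,0.1,0.2],"rotation":[0,0,0],"fingers":1},{"dp":[0,0.1,0.2],"rotation":[0,0,0],"fingers":1},{"dp":[0,0.1,0.2],"rotation":[0,0,0],"fingers":1},{"dp":[0,0.1,0.2],"rotation":[0,0,0],"fingers":1}])

```text
time_s: 8.65
eef_pos: [0.605, 0.2656, 0.0277]
orientation: [1.0, -0.002, 0.0, 0.0]
wrist_force: [-2.8, -2.2, 6.9]
opening: 0.0458
grasp_force: 25.0
```

Contact: the force changed from -5 N to +7 N, so the plane is seated. Release it and rise straight up.

Call:
carry_out(targets=[{"dp":[0,0,0],"rotation":[0,0,0],"fingers":0.42},{"dp":[0,0,0],"rotation":[0,0,0],"fingers":0.4},{"dp":[0,0,0],"rotation":[0,0,0],"fingers":0.38},{"dp":[0,0,-1],"rotation":[0,0,0],"fingers":0.38},{"dp":[0,0,-3],"rotation":[0,0,0],"fingers":0.38},{"dp":[0,0,-6],"rotation":[0,0,0],"fingers":0.2},{"dp":[0,0,-10],"rotation":[0,0,0],"fingers":0},{"dp":[0,0,-12],"rotation":[0,0,0],"fingers":0}])

```text
time_s: 9.65
eef_pos: [0.6056, 0.2659, 0.1506]
orientation: [1.0, -0.002, 0.002, -0.001]
wrist_force: [-0.6, -0.2, 0.5]
opening: 0.0834
grasp_force: 0.0
```

```bash
python3 -c "
from h import *
for i in range(3): im,d=ctrl.get_image('top')
go(.6024,-.041,.15,-32)"
```

```text
to (0.6024, -0.041, 0.15, -32) dp cm [-0.16 30.68 -0.17] rot [-0.1 -0.1 31.8]
```

Call:
carry_out(targets=[{"dp":[0,5,0],"rotation":[0,0,5],"fingers":0},{"dp":[-0.1,10,0],"rotation":[0,0,11],"fingers":0},{"dp":[-0.1,16,0],"rotation":[0,0,17],"fingers":0},{"dp":[-0.2,22,0],"rotation":[0,0,23],"fingers":0},{"dp":[-0.2,27,0],"rotation":[0,0,28],"fingers":0},{"dp":[-0.2,30,0],"rotation":[0,0,31],"fingers":0},{"dp":[-0.2,30.7,0],"rotation":[0,0,32],"fingers":0},{"dp":[-0.2,30.7,0],"rotation":[0,0,32],"fingers":0}])

```text
time_s: 10.8
eef_pos: [0.6014, -0.0411, 0.1461]
orientation: [0.961, -0.278, -0.0, 0.0]
wrist_force: [0.1, 0.3, 0.5]
opening: 0.0953
grasp_force: 0.0
```

```bash
python3 -c "
from h import *
im,d=ctrl.get_image('side'); save('s3.png',im[100:400,100:440].repeat(2,0).repeat(2,1))
ctrl.get_image('top')
go(.6024,-.041,.020,-32)"
```

```text
to (0.6024, -0.041, 0.02, -32) dp cm [1.200e-01 1.000e-02 1.264e+01] rot [ 0.   0.  -0.1]
```

View pics/s3.png

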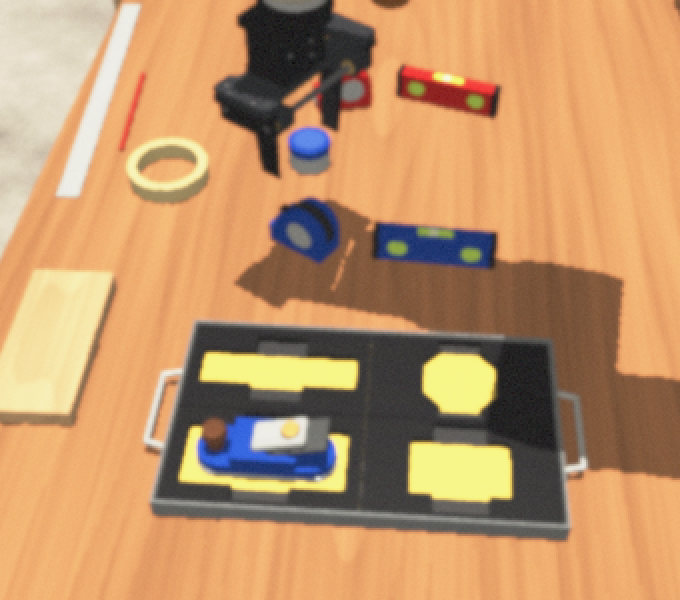

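The plane sits flat inside its cut-out (crop (265,450)), with yellow floor all round it. The gripper is above the tape at crop (305,230). Descending.

Call:
carry_out(targets=[{"dp":[0.1,0,2],"rotation":[0,0,0],"fingers":0},{"dp":[0.1,0,5],"rotation":[0,0,0],"fingers":0},{"dp":[0.1,0,8],"rotation":[0,0,0],"fingers":0},{"dp":[0.1,0,10.5],"rotation":[0,0,0],"fingers":0},{"dp":[0.1,0,12],"rotation":[0,0,0],"fingers":0},{"dp":[0.1,0,12.6],"rotation":[0,0,0],"fingers":0},{"dp":[0.1,0,12.6],"rotation":[0,0,0],"fingers":0.3},{"dp":[0.1,0,12.6],"rotation":[0,0,0],"fingers":0.45}])

```text
time_s: 11.9
eef_pos: [0.6028, -0.0419, 0.0214]
orientation: [0.961, -0.278, 0.001, -0.0]
wrist_force: [0.7, -0.3, 0.2]
opening: 0.0803
grasp_force: 0.0
```

Call:
carry_out(targets=[{"dp":[0,0,0],"rotation":[0,0,0],"fingers":0.5},{"dp":[0,0,0],"rotation":[0,0,0],"fingers":1},{"dp":[0,0,0],"rotation":[0,0,0],"fingers":1},{"dp":[0,0,0],"rotation":[0,0,0],"fingers":1},{"dp":[0,0,0],"rotation":[0,0,0],"fingers":1},{"dp":[0,0,0],"rotation":[0,0,0],"fingers":1},{"dp":[0,0,0],"rotation":[0,0,0],"fingers":1},{"dp":[0,0,0],"rotation":[0,0,0],"fingers":1}], grip_force=20)

```text
time_s: 12.9
eef_pos: [0.6025, -0.0419, 0.0207]
orientation: [0.961, -0.278, 0.0, 0.0]
wrist_force: [0.8, 0.9, 2.0]
opening: 0.04
grasp_force: 20.0
```

```bash
python3 -c "
from h import *
print(ctrl.state()['eef_pos'].round(4))
go(.4218,.265,.14,0)"
```

```text
[ 0.6025 -0.0419  0.0207]
to (0.4218, 0.265, 0.14, 0) dp cm [-31.66 -16.32 -11.94] rot [  0.   -0.  -32.2]
```

Call:
carry_out(targets=[{"dp":[0,0,-2],"rotation":[0,0,0],"fingers":1},{"dp":[0,0,-5],"rotation":[0,0,0],"fingers":1},{"dp":[0,0,-8.5],"rotation":[0,0,0],"fingers":1},{"dp":[-1.3,-0.7,-11],"rotation":[0,0,-1],"fingers":1},{"dp":[-4,-2,-12],"rotation":[0,0,-4],"fingers":1},{"dp":[-8,-4,-12],"rotation":[0,0,-8],"fingers":1},{"dp":[-12,-6,-12],"rotation":[0,0,-12],"fingers":1},{"dp":[-15,-7.7,-12],"rotation":[0,0,-15],"fingers":1}])

```text
time_s: 13.9
eef_pos: [0.5153, 0.1044, 0.1404]
orientation: [0.989, -0.149, -0.0, 0.0]
wrist_force: [0.5, 0.8, -2.2]
opening: 0.0402
grasp_force: 20.0
```

```bash
python3 -c "
from h import *
for i in range(3): ctrl.get_image('top')
go(.4218,.265,.14,0)"
```

```text
to (0.4218, 0.265, 0.14, 0) dp cm [-13.73 -12.59   0.06] rot [  0.    0.  -17.1]
```

Call:
carry_out(targets=[{"dp":[-2.5,-2.2,0],"rotation":[0,0,-3],"fingers":1},{"dp":[-5.5,-5,0],"rotation":[0,0,-7],"fingers":1},{"dp":[-8.5,-7.8,0],"rotation":[0,0,-11],"fingers":1},{"dp":[-11.5,-10.5,0],"rotation":[0,0,-14.5],"fingers":1},{"dp":[-13.2,-12.1,0],"rotation":[0,0,-16.5],"fingers":1},{"dp":[-13.7,-12.6,0],"rotation":[0,0,-17.1],"fingers":1},{"dp":[-13.7,-12.6,0],"rotation":[0,0,-17.1],"fingers":1},{"dp":[-13.7,-12.6,0],"rotation":[0,0,-17.1],"fingers":1}])

```text
time_s: 15.05
eef_pos: [0.4238, 0.2634, 0.1405]
orientation: [1.0, -0.002, 0.0, 0.0]
wrist_force: [-0.0, 0.9, -1.5]
opening: 0.04
grasp_force: 20.0
```

```bash
python3 -c "
from h import *
for i in range(3): ctrl.get_image('top')
go(.4218,.265,.0327,0)"
```

```text
to (0.4218, 0.265, 0.0327, 0) dp cm [-0.18 -0.14 10.79] rot [ 0.  -0.  -0.2]
```

Call:
carry_out(targets=[{"dp":[-0.2,-0.1,2.5],"rotation":[0,0,0],"fingers":1},{"dp":[-0.2,-0.1,5.5],"rotation":[0,0,0],"fingers":1},{"dp":[-0.2,-0.1,8],"rotation":[0,0,0],"fingers":1},{"dp":[-0.2,-0.1,9.5],"rotation":[0,0,0],"fingers":1},{"dp":[-0.2,-0.1,10.2],"rotation":[0,0,0],"fingers":1},{"dp":[-0.2,-0.1,10.6],"rotation":[0,0,0],"fingers":1},{"dp":[-0.2,-0.1,10.7],"rotation":[0,0,0],"fingers":1},{"dp":[-0.2,-0.1,10.7],"rotation":[0,0,0],"fingers":1}])

```text
time_s: 16.2
eef_pos: [0.4214, 0.2653, 0.034]
orientation: [1.0, -0.001, 0.0, -0.0]
wrist_force: [-0.4, -0.0, -2.6]
opening: 0.0401
grasp_force: 20.0
```

```bash
python3 -c "
from h import *
for i in range(2): ctrl.get_image('top')
print(ctrl.state()['wrist_force'])
go(.4218,.265,.0327,0)"
```

```text
[-0.37768012  0.68038142 -2.01568921]
to (0.4218, 0.265, 0.0327, 0) dp cm [0.05 0.03 0.13] rot [-0.  -0.  -0.1]
```

Call:
carry_out(targets=[{"dp":[0,0,0.05],"rotation":[0,0,0],"fingers":1},{"dp":[0,0,0.1],"rotation":[0,0,0],"fingers":1},{"dp":[0,0,0.15],"rotation":[0,0,0],"fingers":1},{"dp":[0,0,0.2],"rotation":[0,0,0],"fingers":1},{"dp":[0,0,0.2],"rotation":[0,0,0],"fingers":1},{"dp":[0,0,0.2],"rotation":[0,0,0],"fingers":1},{"dp":[0,0,0.2],"rotation":[0,0,0],"fingers":1},{"dp":[0,0,0.2],"rotation":[0,0,0],"fingers":1}])

```text
time_s: 17.3
eef_pos: [0.4212, 0.2653, 0.0326]
orientation: [1.0, -0.001, 0.0, -0.0]
wrist_force: [-2.2, -2.0, 15.4]
opening: 0.0402
grasp_force: 20.0
```

Call:
carry_out(targets=[{"dp":[0,0,-0.05],"rotation":[0,0,0],"fingers":0.48},{"dp":[0,0,-0.05],"rotation":[0,0,0],"fingers":0.42},{"dp":[0,0,-0.05],"rotation":[0,0,0],"fingers":0.38},{"dp":[0,0,-1],"rotation":[0,0,0],"fingers":0.38},{"dp":[0,0,-3],"rotation":[0,0,0],"fingers":0.38},{"dp":[0,0,-6],"rotation":[0,0,0],"fingers":0.2},{"dp":[0,0,-10],"rotation":[0,0,0],"fingers":0},{"dp":[0,0,-12],"rotation":[0,0,0],"fingers":0}])

```text
time_s: 18.3
eef_pos: [0.4215, 0.2654, 0.154]
orientation: [1.0, -0.001, 0.001, -0.0]
wrist_force: [-0.4, -0.4, 0.2]
opening: 0.0837
grasp_force: 0.0
```

```bash
python3 -c "
from h import *
for i in range(3): im,d=ctrl.get_image('top')
go(.4521,-.0271,.15,-3)"
```

```text
to (0.4521, -0.0271, 0.15, -3) dp cm [ 3.14 29.24  0.23] rot [-0.  -0.1  2.9]
```

Call:
carry_out(targets=[{"dp":[0.5,4,0],"rotation":[0,0,0.5],"fingers":0},{"dp":[1,9,0],"rotation":[0,0,1],"fingers":0},{"dp":[1.6,15,0],"rotation":[0,0,1.5],"fingers":0},{"dp":[2.2,21,0],"rotation":[0,0,2],"fingers":0},{"dp":[2.8,26,0],"rotation":[0,0,2.5],"fingers":0},{"dp":[3.1,28.7,0.2],"rotation":[0,0,2.9],"fingers":0},{"dp":[3.1,29.2,0.2],"rotation":[0,0,2.9],"fingers":0},{"dp":[3.1,29.2,0.2],"rotation":[0,0,2.9],"fingers":0}])

```text
time_s: 19.45
eef_pos: [0.451, -0.0265, 0.1491]
orientation: [1.0, -0.027, -0.001, -0.0]
wrist_force: [0.2, -0.0, 0.9]
opening: 0.0948
grasp_force: 0.0
```

```bash
python3 -c "
from h import *
im,d=ctrl.get_image('side'); save('s4.png',im[100:400,100:440].repeat(2,0).repeat(2,1))
ctrl.get_image('top')
go(.4521,-.0271,.017,-3)"
```

```text
to (0.4521, -0.0271, 0.017, -3) dp cm [ 0.11  0.11 13.24] rot [-0.  0.  0.]
```

View pics/s4.png

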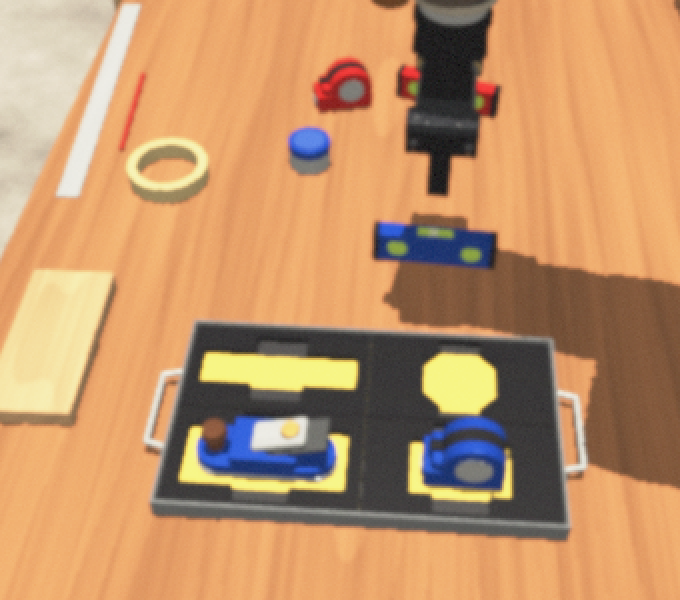

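The tape stands in its cut-out (crop (465,455)), and the gripper is over the level (435,245). Descending and gripping.

Call:
carry_out(targets=[{"dp":[0.1,0.1,2],"rotation":[0,0,0],"fingers":0},{"dp":[0.1,0.1,5],"rotation":[0,0,0],"fingers":0},{"dp":[0.1,0.1,8],"rotation":[0,0,0],"fingers":0.1},{"dp":[0.1,0.1,10.5],"rotation":[0,0,0],"fingers":0.2},{"dp":[0.1,0.1,12.4],"rotation":[0,0,0],"fingers":0.3},{"dp":[0.1,0.1,13.2],"rotation":[0,0,0],"fingers":0.4},{"dp":[0.1,0.1,13.2],"rotation":[0,0,0],"fingers":0.5},{"dp":[0.1,0.1,13.2],"rotation":[0,0,0],"fingers":0.6}])

```text
time_s: 20.55
eef_pos: [0.4527, -0.0277, 0.0182]
orientation: [1.0, -0.026, 0.0, 0.0]
wrist_force: [-0.1, 0.4, 0.1]
opening: 0.0431
grasp_force: 0.0
```

Call:
carry_out(targets=[{"dp":[0,0,0],"rotation":[0,0,0],"fingers":0.68},{"dp":[0,0,0],"rotation":[0,0,0],"fingers":1},{"dp":[0,0,0],"rotation":[0,0,0],"fingers":1},{"dp":[0,0,0],"rotation":[0,0,0],"fingers":1},{"dp":[0,0,0],"rotation":[0,0,0],"fingers":1},{"dp":[0,0,0],"rotation":[0,0,0],"fingers":1},{"dp":[0,0,0],"rotation":[0,0,0],"fingers":1},{"dp":[0,0,0],"rotation":[0,0,0],"fingers":1}], grip_force=20)

```text
time_s: 21.55
eef_pos: [0.4525, -0.028, 0.0179]
orientation: [1.0, -0.027, 0.0, 0.0]
wrist_force: [-0.8, 1.8, 5.6]
opening: 0.0217
grasp_force: 20.0
```

```bash
python3 -c "
from h import *
print(ctrl.state()['eef_pos'].round(4))
go(.6044,.1618,.14,0)"
```

```text
[ 0.4525 -0.028   0.0179]
to (0.6044, 0.1618, 0.14, 0) dp cm [ 14.16 -19.76 -12.2 ] rot [ 0. -0. -3.]
```

Call:
carry_out(targets=[{"dp":[0,0,-2],"rotation":[0,0,0],"fingers":1},{"dp":[0,0,-5],"rotation":[0,0,0],"fingers":1},{"dp":[0,0,-8.5],"rotation":[0,0,0],"fingers":1},{"dp":[0.6,-0.8,-11],"rotation":[0,0,0],"fingers":1},{"dp":[2,-2.8,-12.2],"rotation":[0,0,-0.5],"fingers":1},{"dp":[4.5,-6.3,-12.2],"rotation":[0,0,-1],"fingers":1},{"dp":[7,-9.8,-12.2],"rotation":[0,0,-1.5],"fingers":1},{"dp":[9,-12.6,-12.2],"rotation":[0,0,-2],"fingers":1}])

```text
time_s: 22.55
eef_pos: [0.5495, 0.0944, 0.1394]
orientation: [1.0, -0.009, -0.0, 0.0]
wrist_force: [-0.3, -0.3, -0.6]
opening: 0.0219
grasp_force: 20.0
```

```bash
python3 -c "
from h import *
for i in range(3): ctrl.get_image('top')
go(.6044,.1618,.14,0)"
```

```text
to (0.6044, 0.1618, 0.14, 0) dp cm [ 5.43 -6.87 -0.1 ] rot [ 0.   0.  -0.9]
```

Call:
carry_out(targets=[{"dp":[1,-1.3,0],"rotation":[0,0,0],"fingers":1},{"dp":[2.5,-3.2,0],"rotation":[0,0,-0.5],"fingers":1},{"dp":[4,-5.1,0],"rotation":[0,0,-0.9],"fingers":1},{"dp":[5,-6.4,0],"rotation":[0,0,-0.9],"fingers":1},{"dp":[5.4,-6.9,0],"rotation":[0,0,-0.9],"fingers":1},{"dp":[5.4,-6.9,0],"rotation":[0,0,-0.9],"fingers":1},{"dp":[5.4,-6.9,0],"rotation":[0,0,-0.9],"fingers":1},{"dp":[5.4,-6.9,0],"rotation":[0,0,-0.9],"fingers":1}])

```text
time_s: 23.7
eef_pos: [0.604, 0.1607, 0.1397]
orientation: [1.0, -0.002, -0.0, 0.0]
wrist_force: [0.7, 0.2, -0.9]
opening: 0.0217
grasp_force: 20.0
```

```bash
python3 -c "
from h import *
im,d=ctrl.get_image('side'); save('s5.png',im[140:400,100:420].repeat(2,0).repeat(2,1))
ctrl.get_image('top'); print(ctrl.state()['wrist_force'])
go(.6044,.1618,.0299,0)"
```

```text
[-0.41183033 -0.21801659 -1.42321705]
to (0.6044, 0.1618, 0.0299, 0) dp cm [ 0.03 -0.09 10.98] rot [ 0.  -0.  -0.2]
```

View pics/s5.png

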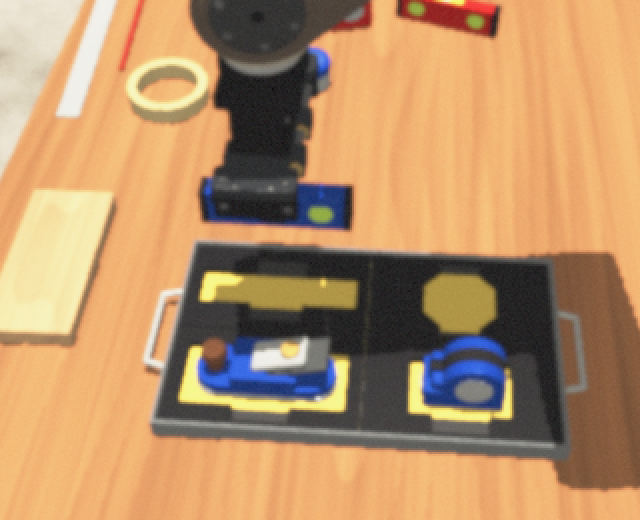

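The level hangs straight at crop (277,205), above its cut-out (280,292). Lowering.

Call:
carry_out(targets=[{"dp":[0,-0.1,2.5],"rotation":[0,0,0],"fingers":1},{"dp":[0,-0.1,5.5],"rotation":[0,0,0],"fingers":1},{"dp":[0,-0.1,8],"rotation":[0,0,0],"fingers":1},{"dp":[0,-0.1,9.6],"rotation":[0,0,0],"fingers":1},{"dp":[0,-0.1,10.4],"rotation":[0,0,0],"fingers":1},{"dp":[0,-0.1,10.8],"rotation":[0,0,0],"fingers":1},{"dp":[0,-0.1,10.9],"rotation":[0,0,0],"fingers":1},{"dp":[0,-0.1,10.9],"rotation":[0,0,0],"fingers":1}])

```text
time_s: 24.8
eef_pos: [0.6045, 0.1622, 0.0311]
orientation: [1.0, -0.001, 0.0, -0.0]
wrist_force: [0.3, -0.2, -0.8]
opening: 0.0218
grasp_force: 20.0
```

```bash
python3 -c "
from h import *
for i in range(2): ctrl.get_image('top')
print(ctrl.state()['wrist_force'])
go(.6044,.1618,.0299,0)"
```

```text
[-0.08760542  0.50636562 -0.94817848]
to (0.6044, 0.1618, 0.0299, 0) dp cm [0.   0.04 0.12] rot [-0.  -0.  -0.1]
```

Call:
carry_out(targets=[{"dp":[0,0,0.05],"rotation":[0,0,0],"fingers":1},{"dp":[0,0,0.1],"rotation":[0,0,0],"fingers":1},{"dp":[0,0,0.15],"rotation":[0,0,0],"fingers":1},{"dp":[0,0,0.15],"rotation":[0,0,0],"fingers":1},{"dp":[0,0,0.15],"rotation":[0,0,0],"fingers":1},{"dp":[0,0,0.15],"rotation":[0,0,0],"fingers":1},{"dp":[0,0,0.15],"rotation":[0,0,0],"fingers":1},{"dp":[0,0,0.15],"rotation":[0,0,0],"fingers":1}])

```text
time_s: 25.9
eef_pos: [0.6043, 0.1622, 0.0299]
orientation: [1.0, -0.001, 0.0, 0.0]
wrist_force: [-3.5, -0.3, 7.8]
opening: 0.022
grasp_force: 20.0
```

Call:
carry_out(targets=[{"dp":[0,0,0],"rotation":[0,0,0],"fingers":0.72},{"dp":[0,0,0],"rotation":[0,0,0],"fingers":0.66},{"dp":[0,0,0],"rotation":[0,0,0],"fingers":0.6},{"dp":[0,0,-1],"rotation":[0,0,0],"fingers":0.6},{"dp":[0,0,-3],"rotation":[0,0,0],"fingers":0.6},{"dp":[0,0,-6],"rotation":[0,0,0],"fingers":0.3},{"dp":[0,0,-10],"rotation":[0,0,0],"fingers":0},{"dp":[0,0,-12],"rotation":[0,0,0],"fingers":0}])

```text
time_s: 26.9
eef_pos: [0.6047, 0.1623, 0.152]
orientation: [1.0, -0.001, 0.002, -0.0]
wrist_force: [-0.3, 0.4, 0.1]
opening: 0.0626
grasp_force: 0.0
```

```bash
python3 -c "
from h import *
for i in range(3): im,d=ctrl.get_image('top')
go(.6123,-.1884,.15,0)"
```

```text
to (0.6123, -0.1884, 0.15, 0) dp cm [8.700e-01 3.506e+01 2.000e-02] rot [-0.  -0.1 -0.1]
```

Call:
carry_out(targets=[{"dp":[0.1,4,0],"rotation":[0,0,0],"fingers":0},{"dp":[0.2,9,0],"rotation":[0,0,0],"fingers":0},{"dp":[0.4,15,0],"rotation":[0,0,0],"fingers":0},{"dp":[0.5,21,0],"rotation":[0,0,0],"fingers":0},{"dp":[0.7,27,0],"rotation":[0,0,0],"fingers":0},{"dp":[0.8,32,0],"rotation":[0,0,0],"fingers":0},{"dp":[0.9,35,0],"rotation":[0,0,0],"fingers":0},{"dp":[0.9,35,0],"rotation":[0,0,0],"fingers":0}])

```text
time_s: 28.05
eef_pos: [0.6117, -0.1897, 0.1476]
orientation: [1.0, -0.003, -0.001, -0.0]
wrist_force: [0.3, 0.1, -0.3]
opening: 0.0954
grasp_force: 0.0
```

```bash
python3 -c "
from h import *
im,d=ctrl.get_image('side'); save('s6.png',im[100:400,100:440].repeat(2,0).repeat(2,1))
for i in range(2): ctrl.get_image('top')
go(.6123,-.1884,.015,0)"
```

```text
to (0.6123, -0.1884, 0.015, 0) dp cm [ 0.05  0.15 13.34] rot [-0.   0.1 -0.1]
```

View pics/s6.png

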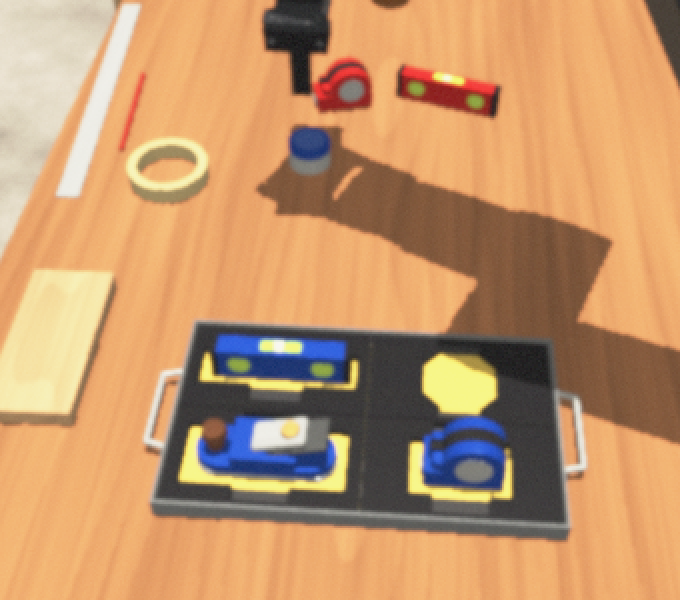

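The level is seated in its cut-out (crop (282,360)). The gripper is over the tin (310,150).

Call:
carry_out(targets=[{"dp":[0,0.1,2],"rotation":[0,0,0],"fingers":0},{"dp":[0,0.1,5],"rotation":[0,0,0],"fingers":0},{"dp":[0,0.1,8],"rotation":[0,0,0],"fingers":0},{"dp":[0,0.1,10.5],"rotation":[0,0,0],"fingers":0},{"dp":[0,0.1,12.5],"rotation":[0,0,0],"fingers":0},{"dp":[0,0.1,13.3],"rotation":[0,0,0],"fingers":0},{"dp":[0,0.1,13.3],"rotation":[0,0,0],"fingers":0.2},{"dp":[0,0.1,13.3],"rotation":[0,0,0],"fingers":0.3}])

```text
time_s: 29.2
eef_pos: [0.6127, -0.189, 0.017]
orientation: [1.0, -0.001, 0.001, 0.0]
wrist_force: [-0.4, 0.0, -0.5]
opening: 0.0804
grasp_force: 0.0
```

Call:
carry_out(targets=[{"dp":[0,0,0],"rotation":[0,0,0],"fingers":0.38},{"dp":[0,0,0],"rotation":[0,0,0],"fingers":1},{"dp":[0,0,0],"rotation":[0,0,0],"fingers":1},{"dp":[0,0,0],"rotation":[0,0,0],"fingers":1},{"dp":[0,0,0],"rotation":[0,0,0],"fingers":1},{"dp":[0,0,0],"rotation":[0,0,0],"fingers":1},{"dp":[0,0,0],"rotation":[0,0,0],"fingers":1},{"dp":[0,0,0],"rotation":[0,0,0],"fingers":1}], grip_force=20)

```text
time_s: 30.2
eef_pos: [0.6124, -0.1889, 0.0164]
orientation: [1.0, -0.001, 0.0, 0.0]
wrist_force: [-0.9, -0.1, 3.6]
opening: 0.0534
grasp_force: 20.0
```

```bash
python3 -c "
from h import *
print(ctrl.state()['eef_pos'].round(4))
go(.4219,.1618,.14,0)"
```

```text
[ 0.6124 -0.1889  0.0164]
to (0.4219, 0.1618, 0.14, 0) dp cm [-19.13 -35.02 -12.37] rot [ 0.  -0.  -0.1]
```

Call:
carry_out(targets=[{"dp":[0,0,-2],"rotation":[0,0,0],"fingers":1},{"dp":[0,0,-5],"rotation":[0,0,0],"fingers":1},{"dp":[0,0,-8.5],"rotation":[0,0,0],"fingers":1},{"dp":[-0.6,-1.1,-11],"rotation":[0,0,0],"fingers":1},{"dp":[-2,-3.7,-12.4],"rotation":[0,0,0],"fingers":1},{"dp":[-4.5,-8.2,-12.4],"rotation":[0,0,0],"fingers":1},{"dp":[-7,-12.8,-12.4],"rotation":[0,0,0],"fingers":1},{"dp":[-9,-16.5,-12.4],"rotation":[0,0,0],"fingers":1}])

```text
time_s: 31.2
eef_pos: [0.5216, -0.0222, 0.1412]
orientation: [1.0, -0.001, 0.0, 0.0]
wrist_force: [-0.2, 0.2, -1.7]
opening: 0.0534
grasp_force: 20.0
```

```bash
python3 -c "
from h import *
for i in range(3): ctrl.get_image('top')
go(.4219,.1618,.14,0)"
```

```text
to (0.4219, 0.1618, 0.14, 0) dp cm [-10.03 -18.41   0.12] rot [ 0. -0. -0.]
```

Call:
carry_out(targets=[{"dp":[-1.5,-2.7,0],"rotation":[0,0,0],"fingers":1},{"dp":[-3.5,-6.4,0],"rotation":[0,0,0],"fingers":1},{"dp":[-5.8,-10.6,0],"rotation":[0,0,0],"fingers":1},{"dp":[-8,-14.7,0],"rotation":[0,0,0],"fingers":1},{"dp":[-9.5,-17.5,0],"rotation":[0,0,0],"fingers":1},{"dp":[-10,-18.4,0],"rotation":[0,0,0],"fingers":1},{"dp":[-10,-18.4,0],"rotation":[0,0,0],"fingers":1},{"dp":[-10,-18.4,0],"rotation":[0,0,0],"fingers":1}])

```text
time_s: 32.35
eef_pos: [0.424, 0.1598, 0.1402]
orientation: [1.0, -0.002, 0.0, 0.0]
wrist_force: [0.1, -0.2, -0.5]
opening: 0.0537
grasp_force: 20.0
```

```bash
python3 -c "
from h import *
im,d=ctrl.get_image('side'); save('s7.png',im[140:400,100:420].repeat(2,0).repeat(2,1))
for i in range(2): ctrl.get_image('top')
go(.4219,.1618,.0284,0)"
```

```text
to (0.4219, 0.1618, 0.0284, 0) dp cm [-0.17 -0.19 11.16] rot [ 0.   0.  -0.2]
```

View pics/s7.png

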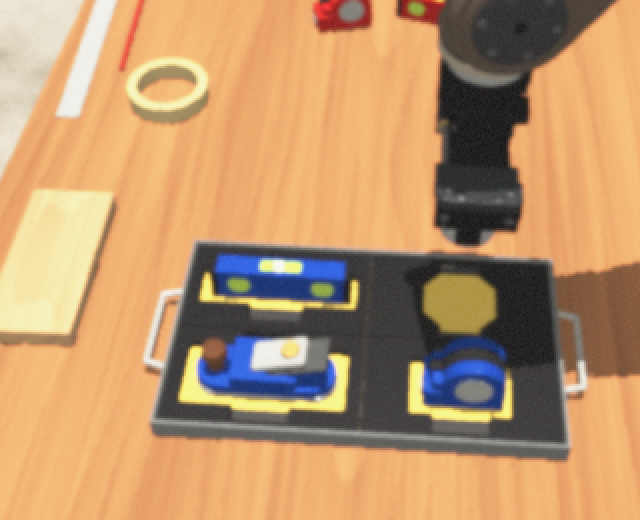

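The tin is held at crop (468,230), above the octagonal cut-out (460,302). Lowering.

Call:
carry_out(targets=[{"dp":[-0.2,-0.2,2.5],"rotation":[0,0,0],"fingers":1},{"dp":[-0.2,-0.2,5.5],"rotation":[0,0,0],"fingers":1},{"dp":[-0.2,-0.2,8],"rotation":[0,0,0],"fingers":1},{"dp":[-0.2,-0.2,9.6],"rotation":[0,0,0],"fingers":1},{"dp":[-0.2,-0.2,10.5],"rotation":[0,0,0],"fingers":1},{"dp":[-0.2,-0.2,10.9],"rotation":[0,0,0],"fingers":1},{"dp":[-0.2,-0.2,11.1],"rotation":[0,0,0],"fingers":1},{"dp":[-0.2,-0.2,11.1],"rotation":[0,0,0],"fingers":1}])

```text
time_s: 33.5
eef_pos: [0.4214, 0.1626, 0.0294]
orientation: [1.0, -0.001, 0.0, -0.0]
wrist_force: [-0.7, 1.5, -1.6]
opening: 0.0533
grasp_force: 20.0
```

```bash
python3 -c "
from h import *
for i in range(2): ctrl.get_image('top')
print(ctrl.state()['wrist_force'])
go(.4219,.1618,.0284,0)"
```

```text
[ 0.02032525 -0.68713095 -1.14048608]
to (0.4219, 0.1618, 0.0284, 0) dp cm [0.05 0.08 0.11] rot [-0.  -0.  -0.1]
```

Call:
carry_out(targets=[{"dp":[0,0,0.05],"rotation":[0,0,0],"fingers":1},{"dp":[0,0,0.1],"rotation":[0,0,0],"fingers":1},{"dp":[0,0,0.15],"rotation":[0,0,0],"fingers":1},{"dp":[0,0,0.15],"rotation":[0,0,0],"fingers":1},{"dp":[0,0,0.15],"rotation":[0,0,0],"fingers":1},{"dp":[0,0,0.15],"rotation":[0,0,0],"fingers":1},{"dp":[0,0,0.15],"rotation":[0,0,0],"fingers":1},{"dp":[0,0,0.15],"rotation":[0,0,0],"fingers":1}])

```text
time_s: 34.6
eef_pos: [0.4213, 0.1626, 0.0283]
orientation: [1.0, -0.001, 0.0, -0.0]
wrist_force: [-2.4, -1.7, 12.2]
opening: 0.0538
grasp_force: 20.0
```

Call:
carry_out(targets=[{"dp":[0,0,0],"rotation":[0,0,0],"fingers":0.38},{"dp":[0,0,0],"rotation":[0,0,0],"fingers":0.34},{"dp":[0,0,0],"rotation":[0,0,0],"fingers":0.31},{"dp":[0,0,-1],"rotation":[0,0,0],"fingers":0.31},{"dp":[0,0,-3],"rotation":[0,0,0],"fingers":0.31},{"dp":[0,0,-6],"rotation":[0,0,0],"fingers":0.31},{"dp":[0,0,-10],"rotation":[0,0,0],"fingers":0.31},{"dp":[0,0,-13],"rotation":[0,0,0],"fingers":0.31}])

```text
time_s: 35.6
eef_pos: [0.4212, 0.1626, 0.1597]
orientation: [1.0, -0.001, 0.001, -0.0]
wrist_force: [-0.0, -0.3, 0.2]
opening: 0.0655
grasp_force: 0.0
```

Call:
carry_out(targets=[{"dp":[0,4,0],"rotation":[0,0,0],"fingers":0},{"dp":[0.5,9,0],"rotation":[0,0,0],"fingers":0},{"dp":[1,14,0],"rotation":[0,0,0],"fingers":0},{"dp":[1.5,19,0],"rotation":[0,0,0],"fingers":0},{"dp":[2,22,0],"rotation":[0,0,0],"fingers":0},{"dp":[2,24,0],"rotation":[0,0,0],"fingers":0},{"dp":[2,24,0],"rotation":[0,0,0],"fingers":0},{"dp":[2,24,0],"rotation":[0,0,0],"fingers":0}])

```text
time_s: 36.6
eef_pos: [0.4404, -0.0769, 0.1579]
orientation: [1.0, -0.001, 0.0, -0.0]
wrist_force: [0.4, 0.4, 0.1]
opening: 0.0947
grasp_force: 0.0
```

```bash
python3 -c "
from h import *
im,d=ctrl.get_image('side'); save('s8.png',im[100:400,100:440].repeat(2,0).repeat(2,1))
im,d=ctrl.get_image('top'); P=cloud('top',d)
for n,c in dict(plane=(.605,.2655),tape=(.422,.265),level=(.604,.162),tin=(.422,.162),rtape=(.58,-.32),rlevel=(.4377,-.329)).items():
    q=P[(abs(P[...,0]-c[0])<.085)&(abs(P[...,1]-c[1])<(.046 if c[1]>0 else .06))&(P[...,2]>(.027 if c[1]>0 else .012))]
    if len(q)>50:
        r=cv2.minAreaRect((q[:,:2]*1000).astype(np.float32)); print(n,np.round(r[0],1),np.round(r[1],1),round(r[2],1),np.percentile(q[:,2],97).round(3))
"
```

```text
plane [616.1 263.2] [ 51.1 151.4] 85.7 0.064
tape [421.1 263.1] [41.  73.5] 89.8 0.074
level [601.8 145.8] [144.4  52.1] 0.6 0.056
tin [421.7 160.8] [52.1 52.2] 42.5 0.052
rtape [ 555.1 -327.3] [132.3  41.7] 16.5 0.062
rlevel [ 437.8 -329.6] [ 23.6 142. ] 74.0 0.044
```

View pics/s8.png

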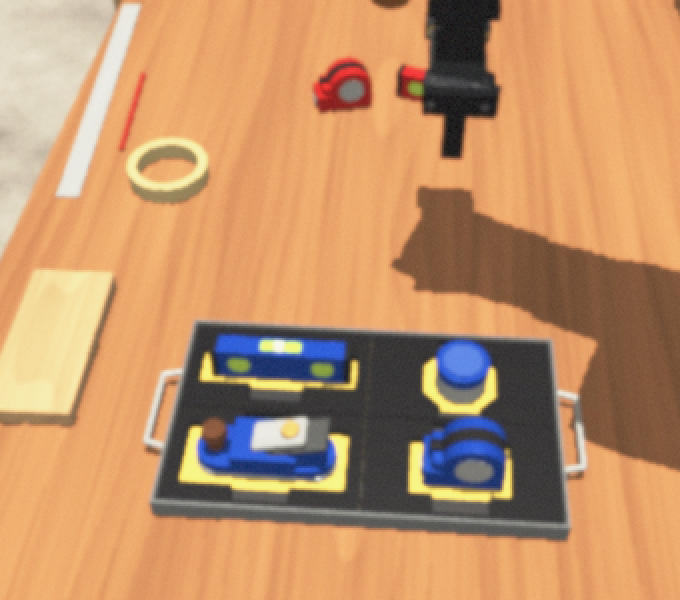

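All four tools are seated: the level at crop (282,360), plane (265,450), tin (462,372) and tape (465,455). Their top heights match being fully down (raw depth reads 2-4 mm high, as before the moves). The red tools are where they were.

```bash
python3 -c "
from h import *
print(ctrl.close_job())"
```

```text
the job is handed in; nothing more can be done
None
```

All four blue tools are standing fully down in their own cut-outs, the red tape measure and red level were left where they stood, and the job was handed in at about 37 s (no verdict was returned).

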